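# Load a blasting pallet and lock its hold-down bar

### The arm

A 6-joint arm with a two-finger parallel gripper is mounted at the origin on the work surface. World frame = base frame: x ahead of the robot, y to its left, z up, the work surface at z = 0. Lengths are in mm, angles in rad, forces in N, time in s.
With the tool pointing down it reaches from about 350 to 875 mm from the base axis. Payload 4.2 kg.
Tool frame: the origin (TCP) lies midway between the tips of the shut fingers; the grasp point (between the pads) lies 19 mm behind it; z points along the fingers, y is the line along which they close (so a half turn about z gives the same grasp; the last joint's range is limited). The gripper opens to 85 mm and grips with 20 to 120 N. Pads are 22 mm wide; open, the fingers measure 114 mm over their backs; the gripper's body (76 mm by 85 mm) begins 54 mm behind the grasp point. The pads swing forward as they close: fully open they stand 13 mm farther back than shut.
Start: joints at [1.552, 0.385, 0.008, 0, -1.194, -0.259], TCP at [171.368, 601.026, 231.312] pointing down, gripper open.
Joint ranges: [-3.14, 3.14], [-1.21, 2.06], [-1.07, 1.41], [-3.16, 2.05], [-2.99, -0.16], [-3.1, 3.1]. Speed limits (rad/s): [2.79, 2.79, 3.14, 3.14, 3.14, 3.14].

### API

Orientations are given as a unit quaternion [x, y, z, w].
In Python, from bench import read_state, get_image, job_done gives the robot as it stands.
- The arm moves only by the shell command python3 -m jog 'ROWS'. ROWS is JSON, a list of rows, each a list of 3 entries, a list of its own where there are three numbers: the shift along the world's x, y, z scaled (see below), then the turn, a rotation vector about the world's x, y, z scaled (see below), then the gripper's target within -1 to 1 (shut at 1, half-way at 0, fully open at -1). In form: [[[x, y, z], [wx, wy, wz], claw], ...]. A call has 1 to 20 rows; each row is the pose to reach, as a shift and turn from the pose commanded when the call began; what a row does not reach only later rows make up. The controller multiplies each number of a shift by 10 cm and each number of a turn by 120 degrees. A row lasts 1/10 s, in which the tool goes at most 50 mm and 8.59 degrees, less where a joint would pass 70% of its speed; a pose out of reach is approached as far as the arm can. A call with a number of a shift or a turn outside -1 to 1 is refused whole. A call with a gripper value outside its range is refused whole. The fingers move at their own pace and stop on an object; the grip force is fixed at half the most. Time passes only in rows, so rows that repeat a pose let the fingers close. It gives the time, the measured TCP pose, the force, the opening and the grip force at its end, in the units of the state.
- read_state(): the state, without advancing time (a new reading comes with each control period).
- get_image(name): name is "side" or "top"; returns a dict with "frame" (480x640x3 uint8, red, green, blue), "range_z" (480x640 float32, mm along the optical axis (not along the pixel's ray), 0 where there is no reading), "fx", "fy", "cx", "cy" (pixels), "R" (3x3) and "t" (3): a world point X has camera coordinates R X + t. Camera axes: x right, y down, z forward; pixel columns grow to the right and rows downward; lengths in mm; the calibration is good to about 2 mm. A picture is of the moment at which its call begins.
- job_done(): hands the job in; it is judged then, once.
The state is a dict: "clock": time; "joints": joint angles; "joint_vel": joint speeds; "joint_efforts": joint torques, N m; "position": TCP position; "ee_rot": TCP orientation; "contact_force": force on the tool from outside, world axes, zero at the start; "wrist_torque": the same for the moment, N m; "gripper_width": finger opening in mm; "grasp_force": force on a finger pad.
Only numpy, scipy, OpenCV 4.12 (cv2) and the standard library are available. Lean on these libraries where they do the work, as an engineer would, in place of code of your own. Each camera call takes 0.05 s, during which the arm holds its last target. There are 200 camera calls.

### The job

Get the pallet ready for the blast cabinet: lay every small bright square-tube offcut flat in a nest of its own on the pallet, then swing the hold-down bar over them until it is against its stop. Then take both quarter-turn studs from the wooden rack, line each one up with a slot in the bar, push it fully down until its collar rests on the bar, and turn it a quarter turn clockwise (seen from above) so that it locks. Let go of everything, and leave the tools and other stock on the bench where they are.

Things in the scene. Friction and masses are not known exactly. Their poses are not given: they have to be found in the camera images.
- pallet: fixed steel pallet, base plate 390 (x) x 170 (y) x 8 mm; origin under its middle, z up, +x away from the robot (yaw within 0.25 rad). On its x axis: bar's pin at +165 mm; slotted posts at +118 and -118; tube nests at +55, 0, -55. Stop block for the bar, 20 x 12 mm, top z 48, at x -135, y -28 mm. Posts and stop are the only parts over 20 mm high besides pin and bar.
- nest1 (a point): centre of the floor of the nest at pallet x +55 mm, z 8 mm. A nest is a pocket 31 (pallet x) x 138 (pallet y) mm: 10 mm high ribs at both ends of each long side (the middle 60 mm is free for fingers) and a 10 mm lip across each end. A tube lies in it along pallet y, its top at z 33 mm. Axes as the pallet's.
- nest2 (a point): the same for the nest at pallet x 0
- nest3 (a point): the same for the nest at pallet x -55 mm
- slot_far (a point): centre of the slot in the top of the far post (pallet x +118 mm), z 35 mm; axes as the pallet's. Slot 34 (x) x 14 (y) mm in a 6 mm plate, hollow below. A stud whose head lies along x drops through the closed bar and the plate; its origin is then at z 17 mm. Below, corner blocks let the foot turn 90 degrees clockwise from above and no further; the head then lies along pallet y.
- slot_near (a point): the same for the near post (pallet x -118 mm). Each post is 46 (x) x 38 (y) mm
- bar (a joint): hold-down bar's angle about its upright pin, rad: 0 = closed over the nests, against its stop; grows as the free end swings to the robot's left, to 1.6; starts at 1.1 to 1.4. Bar 44 wide, 14 thick, z 36 to 50 mm, 312 long from the pin; closed it runs to pallet -x, 3 mm above nested tubes. Stays where left; about 1 N at its end moves it. Slots 34 x 14 mm lengthwise, 47 and 283 mm from the pin.
- bar_end (a point): point on the bar's top face, on its centre line, 300 mm from the pin, z 50 mm; its x axis points along the bar to the pin
- rack: fixed wooden block 75 (x) x 200 (y) x 42 mm, origin at the centre of its underside; two square wells of 34 mm go through it at y -50 and +50 mm, in which the studs hang
- stud1: quarter-turn stud, 120 g; origin at the centre of its foot's underside. Steel foot 30 (x) x 10 (y), z 0-9 mm, tapered below; shank 9 mm thick; collar 40 mm wide, z 33-38; black bar head 50 (x) x 12 (y), z 38-78. Head and foot are parallel; half a turn looks the same. Starts hanging in a rack well by its collar (origin at z 9 mm), at any yaw.
- stud2: a second stud, just like stud1
- tube1: plain bright steel square-tube offcut, 25 x 130 x 25 mm (x, y, z), about 220 g, lying flat on the bench with its length along its own y; origin at its very centre, z 12.5 mm on the bench, 20.5 in a nest. May be absent (None from the very start): two or three of the three are there. (The dark, larger tubes on the bench are not meant.)
- tube2: as tube1
- tube3: as tube1
- pipe: bystander: short dark round pipe standing on end, 48 mm diameter, 90 mm tall; origin at the centre of its foot
- screwdriver: bystander: screwdriver lying on the bench
- wrench: bystander: wrench lying on the bench
Not all that is in view belongs to the job. Leave any green or turquoise look-alike of the tube2 alone.

How it is judged (in metres and radians):
On the way, in this order (a step that is already met when the one before it is completed fails the run):
1. every square-tube offcut lies flat in a nest, the bar still open ((horizontal distance between tube1 and nest1 below 0.01 m or horizontal distance between tube1 and nest2 below 0.01 m or horizontal distance between tube1 and nest3 below 0.01 m) and z of tube1 in the frame of pallet between 0.016 and 0.0245 m and angle between the y axis of each of tube1, tube2, tube3 and the y axis of pallet, either way round below 0.12 rad and (horizontal distance between tube2 and nest1 below 0.01 m or horizontal distance between tube2 and nest2 below 0.01 m or horizontal distance between tube2 and nest3 below 0.01 m) and z of tube2 in the frame of pallet between 0.016 and 0.0245 m and (horizontal distance between tube3 and nest1 below 0.01 m or horizontal distance between tube3 and nest2 below 0.01 m or horizontal distance between tube3 and nest3 below 0.01 m) and z of tube3 in the frame of pallet between 0.016 and 0.0245 m), for 0.2 s.
2. the hold-down bar is swung shut against its stop (value of joint bar below 0.03 rad), for 0.2 s.
At the end, for the whole second after the job is handed in: Each tube flat in a nest (10 mm of its centre, 0.12 rad); bar below 0.03 rad; each stud in a slot (7 mm), upright, fully down (origin below 21 mm over the bench; 17 when seated), head across the bar within 0.35 rad; all at rest (all of step 1 and value of joint bar below 0.03 rad and (horizontal distance between stud1 and slot_near below 0.007 m or horizontal distance between stud1 and slot_far below 0.007 m) and z of each of stud1, stud2 in the frame of pallet below 0.021 m and angle between each of stud1, stud2's own z axis and vertical below 0.12 rad and angle between the x axis of each of stud1, stud2 and the y axis of pallet, either way round below 0.35 rad and (horizontal distance between stud2 and slot_near below 0.007 m or horizontal distance between stud2 and slot_far below 0.007 m) and linear speed of each of tube1, tube2, tube3, stud1, stud2 below 0.02 m/s); the robot touches nothing.
It fails at once if a bystander is shifted by more than 50 mm (distance of any of pipe, screwdriver, wrench from where it was at the start of the episode above 0.05 m).
Of tube1, tube2, tube3 only 2 to 3 are there at a start; the rules pass over those that are not, and their reading is None.
At some moment in a run one of tube1, tube2, tube3 may be knocked a few centimetres aside while the robot is not near it.
It also fails if it takes over 208 s, if anything falls off the work surface, if the arm or the gripper's body presses on something with over 40 N, if the wrist force passes 120 N, or if a joint passes its speed limit or range.

## Working session

There is one attempt and no reset: what is moved stays moved. The work goes in short steps, Python scripts to look and compute and a shell command to move; the robot and the scene stay as the last step left them, time stands still between calls to the robot, and variables do not carry over. Pictures are saved under pics/ and viewed, at most 14 in all, crops included, and the job is handed in when it is done.

```bash
mkdir -p pics; ls; cat > h.py <<'E'
import numpy as np, cv2
from bench import read_state, get_image, job_done
def snap(n,fn=None):
    im=get_image(n)
    if fn: cv2.imwrite('pics/'+fn,im['frame'][:,:,::-1])
    return im
def cloud(im):
    z=im['range_z'].astype(float); v,u=np.mgrid[0:480,0:640]
    P=np.stack([(u-im['cx'])/im['fx']*z,(v-im['cy'])/im['fy']*z,z],-1)
    return (P-im['t'])@im['R']
def ray(im,u,v,h):
    d=np.array([(u-im['cx'])/im['fx'],(v-im['cy'])/im['fy'],1])@im['R']
    c=-np.array(im['t'])@im['R']
    return c+d*(h-c[2])/d[2]
def st():
    s=read_state(); print(s['clock'],np.round(s['position'],1),np.round(s['ee_rot'],3),s['gripper_width'],np.round(s['contact_force'],1),np.round(s['joints'],2))
E
python3 - <<'E'
from h import *
st()
for n in('top','side'):
    im=snap(n,n+'0.png'); print(n,im['fx'],np.round(im['R'],3).tolist(),np.round(im['t'],0), -np.array(im['t'])@im['R'])
    np.savez(''+n+'0.npz',**{k:im[k] for k in im})
E
```

```text
pics
0.0 [171.2 600.5 230.2] [ 0.99  -0.139 -0.     0.001] 85.34011179381977 [-0.4  0.1 -0. ] [ 1.55  0.39  0.01 -0.   -1.19 -0.26]
top 551.0666556131861 [[-0.029, -0.999, -0.031], [-0.987, 0.033, -0.16], [0.161, 0.026, -0.987]] [  14.  544. 1165.] [ 349.579618    -34.59136198 1237.12933723]
side 598.492009754407 [[0.995, -0.1, -0.008], [-0.079, -0.726, -0.683], [0.063, 0.68, -0.73]] [-552.   65. 1369.] [ 468.53669964 -939.22608734 1040.5440461 ]
```

View pics/top0.png

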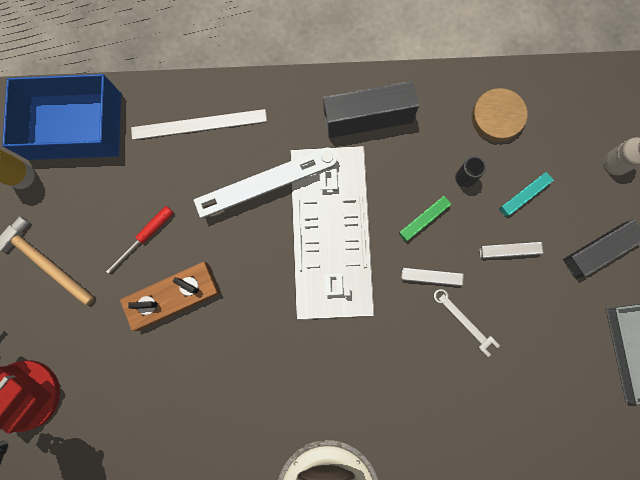

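View pics/side0.png

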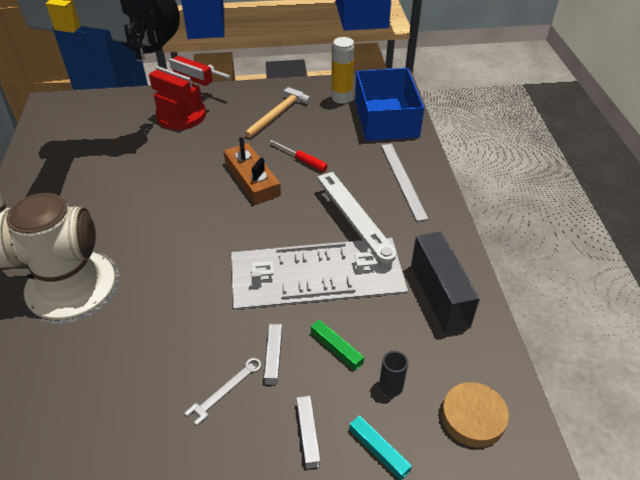

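The top view shows two bright white offcuts, at (432,277) and (511,251). These could be mistaken for them:
- green tube at (425,218)
- turquoise tube at (526,194)
- long flat strip at (199,124)
- dark tubes at (370,108) and (605,250)
- wrench at (465,322)

By the description I choose the two white ones. The pallet is around (333,233), the bar's free end at (205,206), and the studs at (187,286) and (145,304).

```bash
python3 - <<'E'
from h import *
L=lambda n:dict(np.load(n+'0.npz'))
for n in('top','side'):
    im=L(n);C=cloud(im);f=im['frame'].astype(int);hsv=cv2.cvtColor(im['frame'],cv2.COLOR_RGB2HSV)
    ok=im['range_z']>0
    X,Y,Z=C[...,0],C[...,1],C[...,2]
    ws=ok&(X>250)&(X<900)&(abs(Y)<700)
    print(n,'table z',np.median(Z[ws&(abs(Z)<10)&(hsv[...,2]<120)]))
    white=ok&(hsv[...,1]<45)&(hsv[...,2]>140)
    m=(white&ws&(Z>-8)&(Z<80)).astype(np.uint8)
    k,l,s,c=cv2.connectedComponentsWithStats(m)
    for i in range(1,k):
        if s[i,4]<150: continue
        q=l==i; h=np.percentile(Z[q],[5,50,95])
        r=cv2.minAreaRect(C[q][:,:2].astype(np.float32))
        print(s[i,:5],'z',h.round(0),'rect',np.round(r[0],1),np.round(r[1],1),round(r[2],1))
    # pallet plate band
    for nm,lo,hi in(('plate',3,12),('top35',30,40),('bar',44,56)):
        q=white&ws&(Z>lo)&(Z<hi)&(X>300)&(Y>-160)&(Y<350)
        q=cv2.morphologyEx(q.astype(np.uint8),cv2.MORPH_OPEN,np.ones((2,2)))
        k,l,s,c=cv2.connectedComponentsWithStats(q)
        for i in range(1,k):
            if s[i,4]<60: continue
            r=cv2.minAreaRect(C[l==i][:,:2].astype(np.float32))
            print(nm,s[i],np.round(r[0],1),np.round(r[1],1),round(r[2],1))
    # rack
    w=(hsv[...,0]>3)&(hsv[...,0]<20)&(hsv[...,1]>100)&ok&(Z>33)&(Z<52)&(X>200)&(X<700)
    q=w.astype(np.uint8);k,l,s,c=cv2.connectedComponentsWithStats(q)
    for i in range(1,k):
        if s[i,4]>300:
            r=cv2.minAreaRect(C[l==i][:,:2].astype(np.float32));print('rack',s[i],np.round(r[0],1),np.round(r[1],1),round(r[2],1))
    w=ok&(Z>70)&(Z<100)&(hsv[...,2]<90)&(X>250)&(X<700)&(Y>150)&(Y<500)
    k,l,s,c=cv2.connectedComponentsWithStats(w.astype(np.uint8))
    for i in range(1,k):
        if s[i,4]>20:
            r=cv2.minAreaRect(C[l==i][:,:2].astype(np.float32));print('head',s[i],np.round(r[0],1),np.round(r[1],1),round(r[2],1),np.median(Z[l==i]))
im=L('top')
a=cv2.resize(im['frame'][130:330,90:240],None,fx=2.6,fy=2.6)
b=cv2.resize(im['frame'][130:330,285:555],None,fx=2.6,fy=2.6)
cv2.imwrite('pics/crop1.png',cv2.resize(np.hstack([a,b]),(800,380))[:,:,::-1])
E
```

```text
top table z 0.1488183982416302
[ 131  109  136   30 1705] z [ 1.  6. 10.] rect [830.3 281.1] [ 36.9 324.8] 5.7
[  193   146   181   173 13774] z [ 4.  9. 51.] rect [564.1  89.4] [393.6 401.2] 0.9
[480 242  63  15 708] z [20. 25. 29.] rect [ 506.8 -426.6] [ 29.  140.9] 2.4
[401 268  62  17 708] z [20. 25. 29.] rect [ 453.  -247.1] [136.4  29. ] 82.4
[434 289  66  68 687] z [ 3.  7. 12.] rect [ 355.1 -313.4] [178.5  39.1] 39.5
[616 310  24  57 926] z [ 2.  6. 46.] rect [ 307.6 -655.6] [ 69.5 115.5] 89.1
plate [213 111  54  19 525] [624.2  56.2] [564.5 126.4] 30.9
plate [170 117  44  18 408] [618.7 122.5] [614.8 101.3] 39.6
plate [ 293  147   82  173 8174] [553. -27.] [407.  170.4] 1.0
plate [292 150  27  11 146] [742.7  29.8] [33.6 61.8] 18.9
top35 [321 170  17  21 203] [527.  -21.1] [ 36.2 354.1] 88.5
top35 [325 274  19  22 263] [440.2 -28.4] [46.1 38.1] 1.0
bar [ 195  149  143   69 2605] [551.2 118.2] [316.4 394.8] 88.5
bar [185 278  14  11  75] [399.9 132. ] [347.7  16.9] 70.4
rack [ 120  262   97   69 2467] [425.8 334.6] [ 76.4 201.1] 22.9
head [173 278  24  15 146] [444.3 287.2] [
[... 433 characters left out ...]
182.3  43.9] 42.5
[296 395  25  68 978] z [ 1. 24. 27.] rect [ 507.8 -412.7] [ 28.5 148.9] 2.6
plate [393 165  25  38 315] [ 677.6 -304.2] [1335.2   70.7] 74.8
plate [410 199  16  22 159] [ 671.5 -374.7] [1199.1   40.7] 72.2
plate [ 233  243  176   66 5875] [ 575.6 -439. ] [392.1 997. ] 0.9
top35 [356 253  22  14 157] [ 572.8 -470. ] [961.1  49.6] 76.5
top35 [254 262  21  14 161] [ 445.4 -461.9] [ 45.6 954.8] 0.0
bar [ 320  173   78   88 1588] [ 631.7 -318.5] [1270.2  184.3] 83.5
rack [ 224  143   56   53 1024] [427.2 335.5] [ 78.3 212.1] 22.4
head [240 138   5  16  63] [408.5 377. ] [10.5 56.2] 0.2 85.28736236511511
head [252 158  13  17 117] [447.8 286.6] [53.3 16.3] 61.2 82.99472354936896
```

View pics/crop1.png

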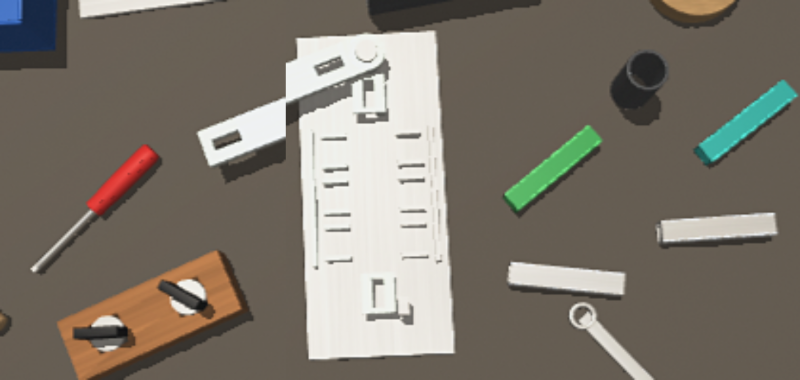

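The crop confirms two plain bright tubes, near (565,278) and (715,228) in it. The stud heads are at crop (180,295) and (100,332), and the nests and posts are clear. Next I refine the geometry.

```bash
cat > geo.py <<'E'
from h import *
def rects(im,lo,hi,box,amin=40,white=True):
    C=cloud(im);hsv=cv2.cvtColor(im['frame'],cv2.COLOR_RGB2HSV)
    X,Y,Z=C[...,0],C[...,1],C[...,2]
    q=(im['range_z']>0)&(Z>lo)&(Z<hi)&(X>box[0])&(X<box[1])&(Y>box[2])&(Y<box[3])
    q&=((hsv[...,1]<50)&(hsv[...,2]>130)) if white else (hsv[...,2]<90)
    k,l,s,c=cv2.connectedComponentsWithStats(q.astype(np.uint8),connectivity=4)
    out=[]
    for i in range(1,k):
        if s[i,4]<amin: continue
        P=C[l==i]; r=cv2.minAreaRect(P[:,:2].astype(np.float32))
        b=cv2.boxPoints(r); e=max((b[1]-b[0],b[2]-b[1]),key=np.linalg.norm)
        a=np.degrees(np.arctan2(e[1],e[0]))%180
        out.append((np.round(r[0],1),np.round(sorted(r[1]),1),round(float(a),1),round(float(np.median(P[:,2])),1),int(s[i,4])))
    return out
E
python3 - <<'E'
from geo import *
for n in('top','side'):
    im=dict(np.load(n+'0.npz'));print(n)
    print('plate',rects(im,2,13,(330,780,-160,120),1000))
    print('posts',rects(im,30,41,(330,780,-80,20)))
    print('bar',rects(im,45,56,(530,780,-80,400),300))
    print('pin',rects(im,57,90,(600,800,-80,60),10))
    print('tubes',rects(im,19,31,(330,780,-560,-160),100))
    print('collars',rects(im,41,54,(330,600,230,450),20))
    print('stop',rects(im,42,54,(380,460,-90,0),6))
E
```

```text
top
plate [(array([564.3, -24.8]), array([171.7, 390.3]), 0.9, 8.1, 9005)]
posts [(array([675.6, -22.8]), array([36.2, 47.8]), 178.7, 34.9, 213), (array([441. , -26.1]), array([37.9, 46.1]), 1.0, 35.4, 265)]
bar [(array([673.6, 115.1]), array([ 46.6, 333.9]), 110.2, 50.0, 2645)]
pin []
tubes [(array([ 505. , -420.8]), array([ 25.8, 131.1]), 92.4, 25.2, 681), (array([ 451.5, -243.6]), array([ 25.4, 130. ]), 82.4, 25.3, 694)]
collars [(array([455.8, 281.9]), array([13.9, 36.7]), 60.4, 47.1, 87), (array([431.4, 294.2]), array([ 9.5, 29.2]), 62.1, 47.3, 51), (array([420.1, 379.2]), array([11.1, 34.8]), 88.0, 46.9, 65), (array([389. , 379.8]), array([ 4.3, 23.8]), 88.2, 46.8, 23)]
stop [(array([424.1, -55.1]), array([10.8, 19.6]), 178.1, 48.5, 54)]
side
plate [(array([565.1, -23.3]), array([177.1, 392.9]), 0.5, 7.5, 6332)]
posts [(array([677.7, -22.7]), array([41. , 45.3]), 1.6, 34.4, 172), (array([443., -27.]), array([42.5, 45.4]), 177.7, 34.5, 173)]
bar [(array([675.6, 115.7]), array([ 47.9, 337.9]), 110.2, 49.6, 1596)]
pin []
tubes [(array([ 453.4, -242.5]), array([ 25.4, 133.7]), 82.4, 24.5, 660), (array([ 506.9, -420.6]), array([ 25.3, 133.3]), 92.1, 24.5, 902)]
collars [(array([419.9, 383.7]), array([10. , 36.6]), 93.4, 45.6, 26), (array([456.5, 283.6]), array([12.8, 37.6]), 57.0, 46.9, 41)]
stop [(array([427.1, -55. ]), array([15.4, 17.9]), 177.7, 47.6, 38)]
```

```bash
python3 - <<'E'
from geo import *
for n in('top','side'):
    im=dict(np.load(n+'0.npz'));print(n)
    for r in rects(im,13.5,23,(450,680,-120,80),8): print(r)
im=dict(np.load('top0.npz'));C=cloud(im)
# plate end edges along pallet axis
for u in (310,330,350):
    for v in range(140,160,2): print(u,v,C[v,u].round(0),end=' ')
    print()
    for v in range(306,324,2): print(u,v,C[v,u].round(0),end=' ')
    print()
E
```

```text
top
(array([559.9, -97.3]), array([  8.5, 162.6]), 0.9, 18.0, 189)
(array([633.7, -67.7]), array([ 8.6, 29.5]), 88.6, 17.3, 39)
(array([557.2,  47.7]), array([  7.8, 164.4]), 2.0, 18.1, 185)
(array([630.5,  22.1]), array([ 6.6, 27.6]), 88.7, 17.1, 38)
(array([595.5, -68.4]), array([ 5.9, 29.4]), 89.1, 18.0, 38)
(array([593.9,  20.5]), array([ 6. , 27.4]), 90.1, 17.9, 37)
(array([579.1, -79.5]), array([4.9, 6.9]), 95.3, 16.6, 9)
(array([577.5, -65.5]), array([ 5.1, 20.2]), 89.5, 16.7, 24)
(array([575.9,  21.1]), array([ 6.1, 27.5]), 92.9, 17.2, 36)
(array([540.4, -70.9]), array([ 5.5, 29.2]), 88.9, 17.7, 37)
(array([538.8,  20.1]), array([ 5.6, 27.2]), 86.8, 17.7, 36)
(array([522.5, -70.3]), array([ 5.1, 29. ]), 88.9, 17.2, 38)
(array([520.9,  20.2]), array([ 5.4, 27. ]), 90.6, 17.7, 36)
(array([487.5, -70.8]), array([ 8.8, 28.9]), 92.4, 17.9, 40)
(array([484.5,  19.1]), array([ 6., 27.]), 91.6, 17.6, 38)
side
(array([560.1,  47.3]), array([ 11.4, 163.3]), 1.2, 17.5, 127)
(array([633.4,  22. ]), array([ 5.8, 30.4]), 89.9, 16.6, 24)
(array([596.7,  22.2]), array([ 6.2, 31.1]), 89.9, 17
[... 1410 characters left out ...]
30 306 [394. -18.   8.] 330 308 [389. -18.   8.] 330 310 [385. -18.  11.] 330 312 [380. -18.   6.] 330 314 [376. -17.   5.] 330 316 [372. -17.   5.] 330 318 [367. -17.   2.] 330 320 [363. -17.   4.] 330 322 [359. -17.  -0.] 
350 140 [776. -77.   3.] 350 142 [773. -77.  -2.] 350 144 [768. -76.  -2.] 350 146 [762. -76.   3.] 350 148 [756. -76.   7.] 350 150 [751. -76.   8.] 350 152 [746. -75.   9.] 350 154 [741. -75.   8.] 350 156 [735. -75.  11.] 350 158 [731. -75.   8.] 
350 306 [392. -62.  11.] 350 308 [388. -62.   4.] 350 310 [383. -62.   9.] 350 312 [379. -62.   8.] 350 314 [375. -62.   8.] 350 316 [370. -61.   6.] 350 318 [366. -61.  -1.] 350 320 [362. -61.   3.] 350 322 [357. -61.   1.]
```

Pallet origin is (559.5, -24.5) with yaw 0.016 rad, which is consistent across ribs, posts, stop and pin. Tube A is at (452.4, -243), long axis 82.4°. Tube B is at (506, -420.7), long axis 92.3°. I'll now move towards tube A.

```bash
python3 -m jog '[[[0.5,-0.5,0],[0,0,-0.04],-1],[[1,-1,0],[0,0,-0.08],-1],[[1,-1,0],[0,0,-0.08],-1]]'
python3 -m jog '[[[0.5,-0.5,0],[0,0,-0.04],-1],[[1,-1,0],[0,0,-0.08],-1],[[1,-1,0],[0,0,-0.08],-1]]'
python3 -m jog '[[[0.4,-0.5,0],[0,0,-0.04],-1],[[0.8,-1,0],[0,0,-0.08],-1],[[0.8,-1,0],[0,0,-0.08],-1]]'
python3 -c "from h import *; st()"
```

```text
clock: 0.4
position: [272.2, 499.2, 230.7]
ee_rot: [0.975, -0.221, -0.0, 0.001]
contact_force: [0.5, 0.5, 0.3]
gripper_width: 85.4
grasp_force: 0.0
clock: 0.7
position: [372.4, 398.8, 231.0]
ee_rot: [0.953, -0.303, -0.0, 0.0]
contact_force: [0.8, -0.2, -0.6]
gripper_width: 85.2
grasp_force: 0.0
clock: 1.0
position: [452.6, 298.1, 230.9]
ee_rot: [0.924, -0.382, -0.0, 0.001]
contact_force: [-0.0, 0.7, 0.0]
gripper_width: 85.3
grasp_force: 0.0
1.0 [452.6 298.1 230.9] [ 0.924 -0.382 -0.     0.001] 85.3390827066303 [-0.   0.7  0. ] [ 0.88  0.24 -0.2  -0.   -1.13 -0.1 ]
```

```bash
for i in 1 2 3 4 5; do python3 -m jog '[[[0,-0.5,0],[0,0,-0.044],-1],[[0,-1,0],[0,0,-0.088],-1],[[0,-1,0],[0,0,-0.088],-1]]' >/dev/null; done
python3 -m jog '[[[0,-0.41,-0.4],[0,0,0],-1],[[0,-0.41,-0.9],[0,0,0],-1],[[0,-0.41,-1],[0,0,0],-1],[[0,-0.41,-1],[0,0,0],-1]]'
python3 - <<'E'
from geo import *
st()
im=snap('side');print(rects(im,19,31,(330,780,-560,-160),100))
q=read_state()['ee_rot'];print('closing axis deg',np.degrees(2*np.arctan2(q[1],q[0]))+90)
E
```

```text
clock: 2.9
position: [450.0, -238.4, 128.2]
ee_rot: [-0.66, 0.751, 0.003, -0.002]
contact_force: [0.7, 0.6, 0.6]
gripper_width: 85.2
grasp_force: 0.0
2.9 [ 450.  -238.4  128.2] [-0.66   0.751  0.003 -0.002] 85.18632267002478 [0.7 0.6 0.6] [-0.17  0.3  -0.41 -0.   -0.87  0.04]
[(array([ 457.1, -215.8]), array([25.2, 78.1]), 82.7, 24.4, 363), (array([ 446. , -294.9]), array([23.8, 25.5]), 87.3, 24.9, 135), (array([ 506.9, -421.3]), array([ 25. , 132.5]), 92.1, 24.4, 899)]
closing axis deg 352.6276071838959
```

```bash
python3 -m jog '[[[0,0,-0.4],[0,0,0],-1],[[0,0,-0.8],[0,0,0],-1],[[0,0,-0.8],[0,0,0],-1],[[0,0,-0.8],[0,0,0],-1]]'
python3 -m jog '[[[0,0,-0.25],[0,0,0],-1],[[0,0,-0.45],[0,0,0],-1],[[0,0,-0.45],[0,0,0],-1],[[0,0,-0.45],[0,0,0],0.5],[[0,0,-0.45],[0,0,0],1],[[0,0,-0.45],[0,0,0],1],[[0,0,-0.45],[0,0,0],1],[[0,0,-0.45],[0,0,0],1],[[0,0,-0.45],[0,0,0],1],[[0,0,-0.45],[0,0,0],1],[[0,0,-0.45],[0,0,0],1],[[0,0,-0.45],[0,0,0],1]]'
```

```text
clock: 3.35
position: [453.1, -239.7, 52.9]
ee_rot: [-0.66, 0.751, -0.001, 0.0]
contact_force: [0.2, -0.1, 0.8]
gripper_width: 85.3
grasp_force: 0.0
clock: 4.55
position: [452.3, -240.2, 7.5]
ee_rot: [-0.659, 0.752, -0.001, 0.0]
contact_force: [0.0, 0.6, 6.8]
gripper_width: 24.0
grasp_force: 60.3
```

```bash
python3 -m jog '[[[0,0,0.4],[0,0,0],1],[[0,0,0.8],[0,0,0],1],[[0,0,1],[0,0,0],1],[[0,0,1],[0,0,0],1]]' >/dev/null
python3 -m jog '[[[0.3,0.35,0],[0,0,0.035],1],[[0.5,0.7,0],[0,0,0.071],1],[[0.5,1,0],[0,0,0.071],1],[[0.5,1,0],[0,0,0.071],1]]'
python3 -m jog '[[[0.3,0.35,0],[0,0,0],1],[[0.57,0.7,0],[0,0,0],1],[[0.57,1,0],[0,0,0],1],[[0.57,1,0],[0,0,0],1]]'
python3 -m jog '[[[0,0.185,-0.2],[0,0,0],1],[[0,0.185,-0.4],[0,0,0],1],[[0,0.185,-0.6],[0,0,0],1],[[0,0.185,-0.6],[0,0,0],1],[[0,0.185,-0.6],[0,0,0],1]]'
python3 - <<'E'
from geo import *
st()
for n in('top','side'):
    im=snap(n,n+'1.png'); print(rects(im,50,80,(450,680,-140,90),30))
q=read_state()['ee_rot'];print('closing axis deg',np.degrees(2*np.arctan2(q[1],q[0]))+90)
E
```

```text
clock: 5.35
position: [500.4, -137.2, 104.4]
ee_rot: [0.714, -0.7, -0.002, 0.001]
contact_force: [-1.0, -0.3, -1.3]
gripper_width: 23.5
grasp_force: 59.7
clock: 5.75
position: [558.0, -37.5, 104.3]
ee_rot: [0.714, -0.7, -0.001, 0.001]
contact_force: [-0.1, -0.8, -1.9]
gripper_width: 23.9
grasp_force: 59.8
clock: 6.25
position: [557.7, -22.3, 45.6]
ee_rot: [0.713, -0.701, -0.001, 0.001]
contact_force: [-0.5, -0.5, -2.2]
gripper_width: 23.2
grasp_force: 59.7
6.25 [557.7 -22.3  45.6] [ 0.713 -0.701 -0.001  0.001] 23.233023989703938 [-0.5 -0.5 -2.2] [ 0.25  0.48 -0.38  0.   -0.72 -0.23]
[(array([558.1, -76. ]), array([24.8, 30.2]), 89.5, 63.2, 136), (array([551.1,  18.7]), array([14.7, 36.9]), 91.2, 63.0, 89)]
[(array([561.6,   6.9]), array([20.5, 41.8]), 83.8, 63.5, 92), (array([560.7, -68.6]), array([25.5, 47.3]), 91.3, 63.5, 131)]
closing axis deg 0.9837763683896554
```

```bash
python3 -m jog '[[[0.005,0.015,-0.1],[0,0,0],1],[[0.005,0.015,-0.2],[0,0,0],1],[[0.005,0.015,-0.29],[0,0,0],1],[[0.005,0.015,-0.29],[0,0,0],1],[[0.005,0.015,-0.29],[0,0,0],1]]'
python3 -m jog '[[[0,0,0],[0,0,0],0.15],[[0,0,0],[0,0,0],0.15],[[0,0,0],[0,0,0],0.15],[[0,0,0],[0,0,0],0.15],[[0,0,0.4],[0,0,0],0.15],[[0,0,0.8],[0,0,0],0.15],[[0,0,1],[0,0,0],-0.5],[[0,0,1],[0,0,0],-1]]'
```

```text
clock: 6.85
position: [558.6, -20.0, 16.8]
ee_rot: [0.713, -0.701, -0.0, 0.0]
contact_force: [0.9, 0.2, -1.9]
gripper_width: 23.7
grasp_force: 59.8
clock: 7.65
position: [561.2, -19.6, 121.3]
ee_rot: [0.713, -0.701, 0.002, -0.003]
contact_force: [0.2, 1.2, -0.6]
gripper_width: 64.3
grasp_force: 0.0
```

```bash
for i in 1 2 3; do python3 -m jog '[[[-0.09,-0.5,0],[0,0,0.004],-1],[[-0.18,-1,0],[0,0,0.004],-1],[[-0.18,-1,0],[0,0,0.004],-1]]' >/dev/null; done
python3 -m jog '[[[0,-0.5,0],[0,0,0],-1],[[0,-1,0],[0,0,0],-1],[[0,-1,0],[0,0,0],-1],[[0,-1,0],[0,0,0],-1]]' 
python3 - <<'E'
from geo import *
st()
for n in('top','side'):
    im=snap(n); print(rects(im,27,38,(470,640,-140,90),100),rects(im,19,31,(330,780,-560,-160),100))
q=read_state()['ee_rot'];print('closing axis deg',np.degrees(2*np.arctan2(q[1],q[0]))+90)
E
```

```text
clock: 8.95
position: [504.3, -419.9, 115.7]
ee_rot: [0.721, -0.692, -0.001, 0.0]
contact_force: [0.7, 1.1, 1.1]
gripper_width: 85.3
grasp_force: 0.0
8.95 [ 504.3 -419.9  115.7] [ 0.721 -0.692 -0.001  0.   ] 85.26281956478033 [0.7 1.1 1.1] [-0.45  0.53 -0.06 -0.   -0.99  0.49]
[(array([558. , -23.6]), array([ 25.9, 129.7]), 90.9, 33.0, 658)] [(array([ 504.6, -417.8]), array([19.6, 25.7]), 178.0, 25.0, 101)]
[] [(array([ 508.2, -396.4]), array([24. , 60.6]), 85.2, 24.8, 241), (array([ 508.5, -468.7]), array([25.1, 36.8]), 92.7, 24.4, 233)]
closing axis deg 2.489480248395523
```

```bash
python3 -m jog '[[[0.01,0,-0.4],[0,0,0],-1],[[0.01,0,-0.8],[0,0,0],-1],[[0.01,0,-1],[0,0,0],-1],[[0.01,0,-1],[0,0,0],-1]]'
python3 -m jog '[[[0,0,-0.1],[0,0,0],-1],[[0,0,-0.1],[0,0,0],-1],[[0,0,-0.1],[0,0,0],0.5],[[0,0,-0.1],[0,0,0],1],[[0,0,-0.1],[0,0,0],1],[[0,0,-0.1],[0,0,0],1],[[0,0,-0.1],[0,0,0],1],[[0,0,-0.1],[0,0,0],1],[[0,0,-0.1],[0,0,0],1],[[0,0,-0.1],[0,0,0],1],[[0,0,-0.1],[0,0,0],1]]'
python3 -m jog '[[[0,0,0.4],[0,0,0],1],[[0,0,0.8],[0,0,0],1],[[0,0,1],[0,0,0],1],[[0,0,1],[0,0,0],1]]'
for i in 1 2 3; do python3 -m jog '[[[0.15,0.4,0],[0,0,-0.004],1],[[0.3,0.8,0],[0,0,-0.004],1],[[0.35,1,0],[0,0,-0.004],1],[[0.35,1,0],[0,0,-0.004],1]]' >/dev/null; done
python3 -m jog '[[[0,0.4,0],[0,0,0],1],[[0,0.8,0],[0,0,0],1],[[0,0.96,-0.3],[0,0,0],1],[[0,0.96,-0.62],[0,0,0],1],[[0,0.96,-0.62],[0,0,0],1],[[0,0.96,-0.62],[0,0,0],1]]'
python3 - <<'E'
from geo import *
st()
for n in('top','side'):
    im=snap(n); print(rects(im,50,80,(480,680,-140,90),30))
q=read_state()['ee_rot'];print('closing axis deg',np.degrees(2*np.arctan2(q[1],q[0]))+90)
E
```

```text
clock: 9.45
position: [504.0, -416.9, 13.7]
ee_rot: [0.723, -0.691, -0.004, 0.001]
contact_force: [-0.7, -0.2, 0.2]
gripper_width: 85.4
grasp_force: 0.0
clock: 10.55
position: [506.3, -420.3, 8.1]
ee_rot: [0.722, -0.692, 0.001, -0.0]
contact_force: [-0.8, -0.1, 5.3]
gripper_width: 23.5
grasp_force: 61.4
clock: 10.95
position: [507.3, -420.8, 110.3]
ee_rot: [0.722, -0.692, 0.003, -0.001]
contact_force: [0.6, 0.7, -1.5]
gripper_width: 23.7
grasp_force: 60.5
clock: 12.75
position: [610.4, -25.7, 44.7]
ee_rot: [0.713, -0.701, -0.0, 0.001]
contact_force: [1.0, 0.8, -1.7]
gripper_width: 23.9
grasp_force: 60.3
12.75 [610.4 -25.7  44.7] [ 0.713 -0.701 -0.     0.001] 23.850560570872954 [ 1.   0.8 -1.7] [ 0.22  0.55 -0.25  0.   -0.78 -0.21]
[(array([611.1, -75.8]), array([23.4, 30.8]), 86.8, 61.5, 122), (array([609.1,  16.3]), array([25.7, 43.7]), 90.7, 61.3, 189)]
[(array([614.8,   3.1]), array([20.5, 35.7]), 89.4, 62.9, 79), (array([613.3, -72.4]), array([25.5, 41.3]), 88.3, 62.1, 115)]
closing axis deg 0.9379784377726139
```

```bash
python3 -m jog '[[[0.028,0.015,-0.05],[0,0,0],1],[[0.028,0.015,-0.15],[0,0,0],1],[[0.028,0.015,-0.28],[0,0,0],1],[[0.028,0.015,-0.28],[0,0,0],1],[[0.028,0.015,-0.28],[0,0,0],1]]'
python3 -m jog '[[[0,0,0],[0,0,0],0.2],[[0,0,0],[0,0,0],0.2],[[0,0,0],[0,0,0],0.2],[[0,0,0],[0,0,0],0.2],[[0,0,0.4],[0,0,0],0.2],[[0,0,0.8],[0,0,0],0.2],[[0,0,1],[0,0,0],0.2],[[0,0,1],[0,0,0],0.2]]'
python3 -m jog '[[[-0.3,0.5,0.2],[0,0,0],1],[[-0.6,1,0.2],[0,0,0],1],[[-0.6,1,0.2],[0,0,0],1]]' >/dev/null
python3 -m jog '[[[-0.3,0.5,0.2],[0,0,0],1],[[-0.6,1,0.2],[0,0,0],1],[[-0.6,1,0.2],[0,0,0],1]]'
python3 - <<'E'
from geo import *
st()
for n in('top','side'):
    im=snap(n,n+'2.png'); print(rects(im,27,38,(470,640,-140,90),100),rects(im,19,31,(330,780,-560,-160),100),rects(im,45,56,(530,780,-80,400),300))
E
```

```text
clock: 13.35
position: [613.0, -22.5, 16.5]
ee_rot: [0.713, -0.701, -0.001, 0.001]
contact_force: [-0.2, -0.5, -1.4]
gripper_width: 23.3
grasp_force: 61.5
clock: 14.15
position: [616.1, -22.2, 121.7]
ee_rot: [0.713, -0.701, 0.003, -0.003]
contact_force: [1.2, 0.2, -0.5]
gripper_width: 34.3
grasp_force: 0.0
clock: 14.75
position: [491.6, 179.9, 157.2]
ee_rot: [0.714, -0.7, -0.0, 0.0]
contact_force: [-0.9, -0.4, 0.1]
gripper_width: 0.4
grasp_force: 0.0
14.75 [491.6 179.9 157.2] [ 0.714 -0.7   -0.     0.   ] 0.42792287315953287 [-0.9 -0.4  0.1] [ 0.66  0.28 -0.35 -0.   -0.94 -0.64]
[(array([612.6, -23.7]), array([ 26.2, 130. ]), 91.5, 32.7, 644), (array([557.8, -23.7]), array([ 26.2, 129.6]), 91.2, 33.0, 661)] [] [(array([674.3, 113.8]), array([ 46.5, 331.2]), 110.2, 50.0, 2493)]
[(array([614.6, -23.9]), array([ 25.6, 136.1]), 90.7, 32.4, 471), (array([560.1, -22.3]), array([ 25.6, 135.1]), 91.1, 32.4, 471)] [] [(array([675.4, 116.3]), array([ 47.5, 336.3]), 110.0, 49.5, 1601)]
```

View pics/top2.png

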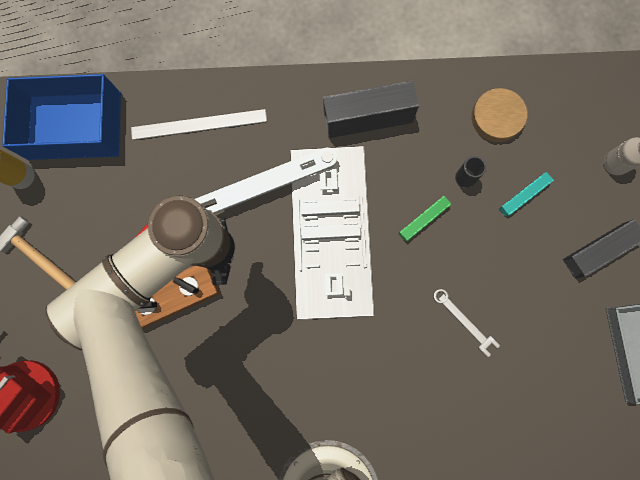

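Both offcuts are seated, at (330,207) and (330,232), and no third bright tube shows anywhere. Now I push the bar shut from its far side with the fingers closed.

```bash
python3 -m jog '[[[0.5,0.2,0],[0,0,0],1],[[0.9,0.35,0],[0,0,0],1],[[0.9,0.35,0],[0,0,0],1]]' >/dev/null
python3 -m jog '[[[0.5,0.2,0],[0,0,0],1],[[0.92,0.33,0],[0,0,0],1],[[0.92,0.33,0],[0,0,0],1],[[0.92,0.33,-0.4],[0,0,0],1],[[0.92,0.33,-0.6],[0,0,0],1],[[0.92,0.33,-0.6],[0,0,0],1],[[0.92,0.33,-0.6],[0,0,0],1]]'
```

```text
clock: 15.85
position: [675.7, 244.6, 97.3]
ee_rot: [0.713, -0.701, 0.0, 0.0]
contact_force: [0.7, 0.1, 0.7]
gripper_width: 0.1
grasp_force: 0.0
```

```bash
python3 - <<'E'
from geo import *
for n in('top','side'):
    im=snap(n,n+'3.png'); print(rects(im,45,56,(530,780,-80,400),300))
E
```

```text
[(array([688.7,  74.1]), array([ 46.7, 247.4]), 110.5, 50.1, 1904)]
[(array([691.,  75.]), array([ 47.9, 250. ]), 109.9, 49.6, 1237)]
```

```bash
python3 -m jog '[[[0.02,0.02,-0.3],[0,0,0],1],[[0.02,0.02,-0.55],[0,0,0],1],[[0.02,0.02,-0.55],[0,0,0],1],[[0.02,0.02,-0.55],[0,0,0],1]]'
python3 -m jog '[[[-0.2,-0.05,0],[0,0,0],1],[[-0.4,-0.12,0],[0,0,0],1],[[-0.55,-0.16,0],[0,0,0],1],[[-0.75,-0.25,0],[0,0,0],1],[[-0.95,-0.37,0],[0,0,0],1],[[-0.95,-0.37,0],[0,0,0],1]]'
python3 -m jog '[[[-0.2,-0.15,0],[0,0,0],1],[[-0.4,-0.3,0],[0,0,0],1],[[-0.55,-0.47,0],[0,0,0],1],[[-0.72,-0.65,0],[0,0,0],1],[[-0.72,-0.65,0],[0,0,0],1]]'
python3 - <<'E'
from geo import *
st()
for n in('top',):
    im=snap(n,n+'4.png'); print(rects(im,45,56,(400,780,-80,400),300))
E
```

```text
clock: 16.35
position: [678.5, 247.7, 43.9]
ee_rot: [0.713, -0.701, 0.001, -0.001]
contact_force: [0.9, 0.6, 0.5]
gripper_width: -0.3
grasp_force: 0.0
clock: 16.95
position: [581.9, 210.1, 45.4]
ee_rot: [0.713, -0.701, 0.0, -0.001]
contact_force: [0.8, -0.3, 0.0]
gripper_width: 0.2
grasp_force: 0.0
clock: 17.45
position: [510.2, 144.6, 44.3]
ee_rot: [0.713, -0.701, 0.0, -0.001]
contact_force: [0.7, -0.3, -0.5]
gripper_width: 0.2
grasp_force: 0.0
17.45 [510.2 144.6  44.3] [ 0.713 -0.701  0.    -0.001] 0.2384027246982535 [ 0.7 -0.3 -0.5] [ 0.58  0.44 -0.45 -0.   -0.67 -0.57]
[(array([621.5,  35.1]), array([ 45.3, 278.4]), 150.8, 50.1, 2238)]
```

```bash
python3 - <<'E'
from geo import *
im=snap('side'); print(rects(im,27,38,(470,640,-140,90),60))
im=snap('top'); print(rects(im,27,38,(470,640,-140,90),60))
E
python3 -m jog '[[[-0.15,-0.2,-0.03],[0,0,0],1],[[-0.27,-0.41,-0.03],[0,0,0],1],[[-0.37,-0.6,-0.03],[0,0,0],1],[[-0.46,-0.85,-0.03],[0,0,0],1],[[-0.46,-0.85,-0.03],[0,0,0],1]]'
python3 -m jog '[[[-0.04,-0.2,0],[0,0,0],1],[[-0.08,-0.4,0],[0,0,0],1],[[-0.1,-0.5,0],[0,0,0],1],[[-0.1,-0.53,0],[0,0,0],1],[[-0.1,-0.53,0],[0,0,0],1]]'
python3 - <<'E'
from geo import *
im=snap('top','top5.png'); print(rects(im,45,56,(400,780,-80,400),300))
im=snap('side'); print(rects(im,45,56,(400,780,-80,400),300))
E
```

```text
[(array([560.1, -24.1]), array([ 25.7, 132.4]), 90.9, 32.4, 465), (array([614.9, -33.3]), array([ 25.7, 112. ]), 91.0, 32.3, 375)]
[(array([612.5, -36.5]), array([ 26.5, 104.1]), 91.0, 33.2, 496), (array([558.1, -23.7]), array([ 26.3, 129.6]), 91.1, 33.4, 637)]
clock: 18.1
position: [464.3, 59.3, 39.6]
ee_rot: [0.713, -0.702, -0.0, 0.0]
contact_force: [0.6, -0.0, 0.4]
gripper_width: -0.2
grasp_force: 0.0
clock: 18.6
position: [455.4, 7.8, 39.5]
ee_rot: [0.713, -0.701, 0.0, -0.0]
contact_force: [-0.2, -0.4, 0.9]
gripper_width: 0.1
grasp_force: 0.0
[(array([577.9, -23.5]), array([ 55.6, 332.7]), 3.3, 50.1, 2126)]
[(array([595.5, -24. ]), array([ 51.2, 305.5]), 1.2, 49.6, 1697)]
```

```bash
python3 -m jog '[[[0,-0.03,0],[0,0,0],1],[[0,-0.05,0],[0,0,0],1],[[0,-0.05,0],[0,0,0],1]]'
python3 -m jog '[[[0,-0.02,0],[0,0,0],1],[[0,-0.03,0],[0,0,0],1],[[0,-0.03,0],[0,0,0],1]]'
```

```text
clock: 19.0
position: [455.4, 6.6, 39.4]
ee_rot: [0.713, -0.701, -0.001, -0.003]
contact_force: [-6.9, 22.2, 1.7]
gripper_width: -0.0
grasp_force: 11.1
clock: 19.3
position: [455.5, 6.2, 39.5]
ee_rot: [0.713, -0.701, -0.002, -0.005]
contact_force: [-11.9, 37.8, 3.8]
gripper_width: -0.2
grasp_force: 19.0
```

The bar stops dead at 38 N, so it is against its stop. I'll back off and go to the nearer stud.

```bash
python3 -m jog '[[[0,0.1,0],[0,0,0],1],[[0,0.2,0],[0,0,0],1],[[0,0.3,0.4],[0,0,0],1],[[0,0.5,0.9],[0,0,0],0],[[0,1,1],[0,0,0],-1],[[0,1,1],[0,0,0],-1]]' >/dev/null
python3 -m jog '[[[0,0.5,0],[0,0,-0.06],-1],[[0,1,0.1],[0,0,-0.12],-1],[[0,1,0.1],[0,0,-0.18],-1],[[0,1,0.1],[0,0,-0.252],-1]]' >/dev/null
python3 -m jog '[[[-0.04,0.5,0],[0,0,0],-1],[[-0.08,0.89,0],[0,0,0],-1],[[-0.08,0.89,0],[0,0,0],-1],[[-0.08,0.89,0],[0,0,0],-1],[[-0.08,0.89,0],[0,0,0],-1]]'
python3 - <<'E'
from geo import *
q=read_state()['ee_rot'];print('closing axis deg',np.degrees(2*np.arctan2(q[1],q[0]))+90)
im=snap('top'); print(rects(im,45,56,(400,780,-80,400),300))
C=cloud(im);hsv=cv2.cvtColor(im['frame'],cv2.COLOR_RGB2HSV)
cv2.imwrite('pics/bar5.png',cv2.resize(im['frame'][135:325,280:380],None,fx=3,fy=3,interpolation=cv2.INTER_NEAREST)[:,:,::-1])
im=snap('side'); print(rects(im,45,56,(400,780,-80,400),300))
print(rects(im,70,100,(330,600,230,450),20,False))
cv2.imwrite('pics/bar5s.png',cv2.resize(im['frame'][225:310,220:420],None,fx=4,fy=4,interpolation=cv2.INTER_NEAREST)[:,:,::-1])
E
```

```text
clock: 20.8
position: [446.3, 287.4, 148.7]
ee_rot: [-0.506, 0.863, -0.0, -0.001]
contact_force: [-0.5, -0.2, 0.3]
gripper_width: 85.3
grasp_force: 0.0
closing axis deg 330.76783301382443
[(array([578.3, -29.7]), array([ 55.9, 332.7]), 1.0, 50.2, 2724)]
[(array([580.6, -23.2]), array([ 61.6, 334.6]), 3.2, 49.4, 1974)]
[(array([408.6, 378.7]), array([10.2, 50.8]), 90.0, 85.5, 62), (array([448.6, 288.2]), array([14.1, 55.5]), 59.9, 83.7, 116)]
```

View pics/bar5.png

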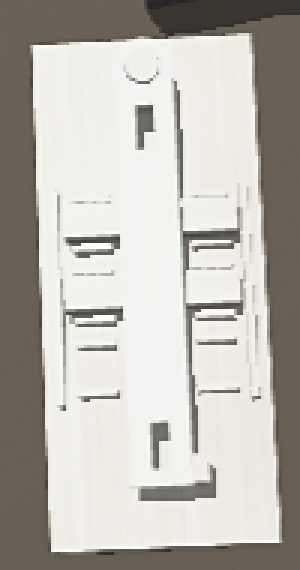

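View pics/bar5s.png

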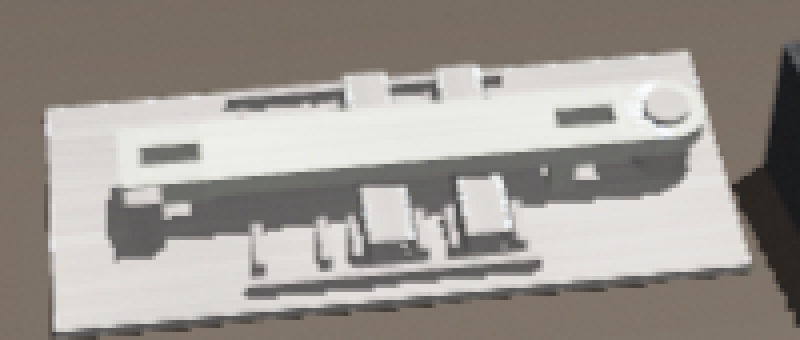

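The side crop shows the bar closed over both tubes, with the stop at its near end. The slots are at crop (170,154) and (585,115). In the top crop they are at (160,445) and (145,126).

```bash
python3 - <<'E'
from geo import *
for n,pts in(('side',[(220+170/4,225+154/4),(220+585/4,225+114.5/4)]),('top',[(280+160/3,135+445/3),(280+144.5/3,135+126.5/3)])):
    im=dict(np.load(n+'0.npz'))
    for p in pts: print(n,ray(im,*p,50).round(1))
    # finer: dark centroid on bar
    im=snap(n); C=cloud(im); g=im['frame'].max(2)
    for x0 in (442,678):
        q=(abs(C[...,0]-x0)<45)&(abs(C[...,1]+25)<16)&(C[...,2]>20)&(g<190)
        v,u=np.nonzero((g<190)); P=np.array([ray(im,a+0,b+0,50) for a,b in zip(u,v) if 220<a<420 and 130<b<330])
        s=P[(abs(P[:,0]-x0)<24)&(abs(P[:,1]+25)<14)]
        r=cv2.minAreaRect(s[:,:2].astype(np.float32)); print('slot',np.round(r[0],1),np.round(r[1],1),round(r[2],1),len(s))
E
python3 -m jog '[[[0,0,-0.3],[0,0,0],-1],[[0,0,-0.6],[0,0,0],-1],[[0,0,-0.8],[0,0,0],-1],[[0,0,-0.97],[0,0,0],-1],[[0,0,-0.97],[0,0,0],-1],[[0,0,-0.97],[0,0,0],-1]]'
```

```text
side [442.9 -27.2  50. ]
side [679.  -22.2  50. ]
slot [441.9 -25.6] [12.2 31.8] 83.8 68
slot [677.9 -21.8] [33.2 13.8] 1.6 69
top [440.2 -27.3  50. ]
top [676.1 -23.4  50. ]
slot [439.9 -26.6] [12.9 32.3] 88.2 61
slot [676.6 -23.1] [13.3 32.1] 88.3 68
clock: 21.6
position: [447.1, 288.3, 52.7]
ee_rot: [-0.506, 0.863, -0.0, 0.0]
contact_force: [0.2, -0.2, 0.6]
gripper_width: 85.1
grasp_force: 0.0
```

```bash
python3 -m jog '[[[0,0,0],[0,0,0],0],[[0,0,0],[0,0,0],0.5],[[0,0,0],[0,0,0],1],[[0,0,0],[0,0,0],1],[[0,0,0],[0,0,0],1],[[0,0,0],[0,0,0],1],[[0,0,0],[0,0,0],1],[[0,0,0],[0,0,0],1],[[0,0,0],[0,0,0],1],[[0,0,0],[0,0,0],1]]'
python3 -m jog '[[[0,0,0.3],[0,0,0],1],[[0,0,0.6],[0,0,0],1],[[0,0,1],[0,0,0],1],[[0,0,1],[0,0,0],1],[[0,0,1],[0,0,0],1]]'
```

```text
clock: 22.6
position: [446.8, 288.6, 52.7]
ee_rot: [-0.506, 0.862, 0.0, 0.0]
contact_force: [-1.4, -0.7, 5.8]
gripper_width: 11.5
grasp_force: 58.8
clock: 23.1
position: [446.4, 288.6, 152.4]
ee_rot: [-0.506, 0.863, 0.001, 0.0]
contact_force: [0.1, 0.0, -1.8]
gripper_width: 11.1
grasp_force: 58.6
```

```bash
for i in 1 2 3; do python3 -m jog '[[[0,-0.2,0],[0,0,0.07],1],[[0,-0.4,0],[0,0,0.14],1],[[0,-0.6,0],[0,0,0.21],1],[[0,-0.8,0],[0,0,0.28],1],[[0,-1,0],[0,0,0.3337],1],[[0,-1,0],[0,0,0.3337],1]]' >/dev/null; done
python3 -m jog '[[[-0.05,-0.15,-0.2],[0,0,0],1],[[-0.05,-0.15,-0.4],[0,0,0],1],[[-0.05,-0.15,-0.48],[0,0,0],1],[[-0.05,-0.15,-0.48],[0,0,0],1],[[-0.05,-0.15,-0.48],[0,0,0],1]]'
cat > stud.py <<'E'
from geo import *
import sys
st()
q=read_state()['ee_rot'];print('closing axis deg',np.degrees(2*np.arctan2(q[1],q[0]))+90)
x0,y0=float(sys.argv[1]),float(sys.argv[2])
for n in('top','side'):
    im=snap(n,n+sys.argv[3]); C=cloud(im); g=im['frame'].max(2).astype(int);sat=im['frame'].max(2).astype(int)-im['frame'].min(2)
    # collar: bright disc; print white comps above bar
    print(n,rects(im,55,130,(x0-50,x0+50,y0-50,y0+50),10),rects(im,55,160,(x0-50,x0+50,y0-50,y0+50),20,False))
    p=im['R']@np.array([x0,y0,80])+im['t']; u=int(im['fx']*p[0]/p[2]+im['cx']);v=int(im['fy']*p[1]/p[2]+im['cy'])
    print(n,'crop origin',u-45,v-45)
    cv2.imwrite('pics/c'+n+sys.argv[3],cv2.resize(im['frame'][v-45:v+45,u-45:u+45],None,fx=4.4,fy=4.4,interpolation=cv2.INTER_NEAREST)[:,:,::-1])
a=cv2.imread('pics/ctop'+sys.argv[3]);b=cv2.imread('pics/cside'+sys.argv[3]);cv2.imwrite('pics/both'+sys.argv[3],np.hstack([a,b]))
E
python3 stud.py 441.3 -26.6 6.png
```

```text
clock: 25.4
position: [442.4, -25.7, 104.6]
ee_rot: [1.0, 0.008, 0.0, 0.0]
contact_force: [-0.3, -0.2, -1.9]
gripper_width: 11.2
grasp_force: 58.8
25.4 [442.4 -25.7 104.6] [1.    0.008 0.    0.   ] 11.221024616175988 [-0.3 -0.2 -1.9] [ 0.31  0.22 -0.6   0.   -0.75  1.28]
closing axis deg 90.9495162696563
top [] []
top crop origin 287 236
side [(array([457.1, -30.7]), array([11.8, 24.9]), 75.4, 96.7, 25)] [(array([444.3, -42.4]), array([48. , 49.4]), 0.4, 124.0, 279)]
side crop origin 215 209
```

View pics/both6.png

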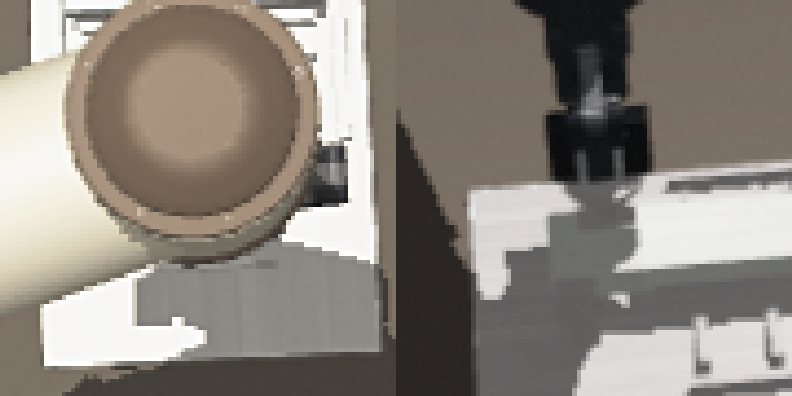

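In the side crop the head is centred about 1.5–2 mm towards +x of the slot, near crop (600,145). I correct that by -2 mm and lower it while watching the force.

```bash
python3 -m jog '[[[-0.02,-0.007,0],[0,0,0],1],[[-0.02,-0.007,-0.05],[0,0,0],1],[[-0.02,-0.007,-0.1],[0,0,0],1],[[-0.02,-0.007,-0.13],[0,0,0],1],[[-0.02,-0.007,-0.16],[0,0,0],1],[[-0.02,-0.007,-0.16],[0,0,0],1]]'
python3 -m jog '[[[0,0,-0.03],[0,0,0],1],[[0,0,-0.05],[0,0,0],1],[[0,0,-0.05],[0,0,0],1]]'
```

```text
clock: 26.1
position: [439.3, -27.3, 87.8]
ee_rot: [1.0, 0.008, -0.001, 0.0]
contact_force: [0.1, -0.2, -0.2]
gripper_width: 11.5
grasp_force: 58.8
clock: 26.4
position: [439.5, -27.2, 83.0]
ee_rot: [1.0, 0.008, -0.0, 0.0]
contact_force: [0.1, 0.5, -0.6]
gripper_width: 11.4
grasp_force: 58.8
```

```bash
python3 -m jog '[[[0,0,-0.03],[0,0,0],1],[[0,0,-0.06],[0,0,0],1],[[0,0,-0.1],[0,0,0],1],[[0,0,-0.1],[0,0,0],1]]'
python3 -m jog '[[[0,0,-0.03],[0,0,0],1],[[0,0,-0.06],[0,0,0],1],[[0,0,-0.09],[0,0,0],1],[[0,0,-0.11],[0,0,0],1],[[0,0,-0.11],[0,0,0],1],[[0,0,-0.11],[0,0,0],1]]'
```

```text
clock: 26.8
position: [439.2, -27.3, 72.7]
ee_rot: [1.0, 0.008, -0.001, 0.0]
contact_force: [-0.1, -0.4, -1.1]
gripper_width: 11.3
grasp_force: 58.8
clock: 27.4
position: [439.7, -27.2, 62.3]
ee_rot: [1.0, 0.008, -0.0, 0.0]
contact_force: [0.6, -0.1, -1.0]
gripper_width: 11.2
grasp_force: 58.8
```

```bash
python3 -m jog '[[[0,0,-0.02],[0,0,0],1],[[0,0,-0.03],[0,0,0],1],[[0,0,-0.03],[0,0,0],1]]'
python3 -m jog '[[[0.001,0.003,0],[0,0,-0.07],1],[[0.003,0.006,0],[0,0,-0.14],1],[[0.005,0.009,0],[0,0,-0.21],1],[[0.008,0.011,0],[0,0,-0.28],1],[[0.01,0.014,0],[0,0,-0.35],1],[[0.01,0.014,0],[0,0,-0.35],1]]'
```

```text
clock: 27.7
position: [440.0, -27.1, 60.6]
ee_rot: [1.0, 0.009, 0.0, 0.0]
contact_force: [-3.4, 1.1, 10.7]
gripper_width: 11.3
grasp_force: 60.6
clock: 28.3
position: [442.2, -25.5, 60.6]
ee_rot: [0.936, -0.351, 0.002, -0.001]
contact_force: [0.6, 0.1, 7.0]
gripper_width: 11.0
grasp_force: 59.9
```

```bash
python3 -m jog '[[[0.002,0.001,0],[0,0,-0.07],1],[[0.004,0.002,0],[0,0,-0.14],1],[[0.005,0.003,0],[0,0,-0.21],1],[[0.006,0.004,0],[0,0,-0.28],1],[[0.007,0.004,0],[0,0,-0.34],1],[[0.007,0.004,0],[0,0,-0.39],1],[[0.007,0.004,0],[0,0,-0.39],1]]'
python3 -c "
from h import *
s=read_state();q=s['ee_rot'];print('closing',np.degrees(2*np.arctan2(q[1],q[0]))+90,s['wrist_torque'],s['contact_force'])"
```

```text
clock: 29.0
position: [443.2, -25.1, 60.6]
ee_rot: [0.72, -0.694, 0.001, -0.002]
contact_force: [-0.7, 0.2, 5.7]
gripper_width: 11.1
grasp_force: 59.8
closing 2.097497242861536 [ 0.01163453  0.06139019 -0.02200205] [-0.67972052  0.20604442  5.65009356]
```

```bash
python3 -m jog '[[[0,0,0],[0,0,0],0.2],[[0,0,0],[0,0,0],0.2],[[0,0,0],[0,0,0],0.2],[[0,0,0],[0,0,0],0.2],[[0,0,0.3],[0,0,0],0.2],[[0,0,0.6],[0,0,0],0.2],[[0,0,1],[0,0,0],0.2],[[0,0,1],[0,0,0],0.2]]'
for i in 1 2 3; do python3 -m jog '[[[-0.05,0.5,0],[0,0,0],-1],[[-0.12,1,0],[0,0,0],-1],[[-0.12,1,0],[0,0,0],-1]]' >/dev/null; done
python3 -m jog '[[[0,0.5,0],[0,0,0],-1],[[0,1,0],[0,0,0],-1],[[0,1.0,0],[0,0,0],-1],[[0,1.0,0],[0,0,0],-1],[[0,1.0,0],[0,0,0],-1]]'
python3 - <<'E'
from geo import *
st()
im=snap('side','side7.png');print(rects(im,70,110,(330,600,-80,450),20,False))
im=snap('top','top7.png');print(rects(im,70,110,(330,600,-80,60),20,False),rects(im,45,60,(400,780,-80,60),300))
E
```

```text
clock: 29.8
position: [444.8, -24.7, 164.2]
ee_rot: [0.721, -0.693, 0.003, -0.005]
contact_force: [0.7, 0.2, -0.7]
gripper_width: 34.6
grasp_force: 0.0
clock: 31.2
position: [405.2, 373.0, 158.6]
ee_rot: [0.72, -0.694, 0.0, 0.001]
contact_force: [-0.3, -0.3, 0.4]
gripper_width: 85.3
grasp_force: 0.0
31.2 [405.2 373.  158.6] [ 0.72  -0.694  0.     0.001] 85.25965314642538 [-0.3 -0.3  0.4] [ 1.04  0.33 -0.28 -0.   -0.97 -1.  ]
[(array([408.5, 377.5]), array([10.3, 52.7]), 89.7, 85.4, 64), (array([444.2, -28.8]), array([11.3, 55. ]), 89.7, 93.1, 116)]
[(array([442.5, -26.6]), array([11.8, 47.1]), 92.8, 94.3, 138)] [(array([598. , -22.2]), array([ 44. , 292.5]), 0.3, 50.3, 2435)]
```

View pics/side7.png

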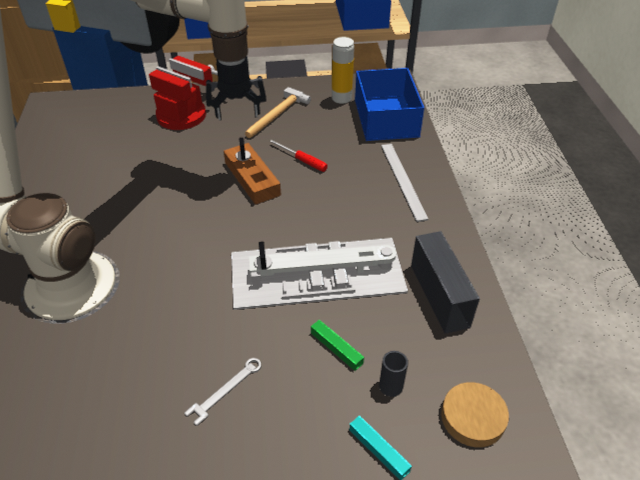

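The side view shows the first stud standing locked in the bar's near slot at (262,258) with its head top at z≈94. The second is in the rack at (242,150), and the bystanders are untouched. On to the second stud.

```bash
python3 -m jog '[[[0.015,0.05,0],[0,0,0],-1],[[0.015,0.05,-0.3],[0,0,0],-1],[[0.015,0.05,-0.6],[0,0,0],-1],[[0.015,0.05,-0.9],[0,0,0],-1],[[0.015,0.05,-1],[0,0,0],-1],[[0.015,0.05,-1],[0,0,0],-1]]'
python3 -m jog '[[[0,0,-0.07],[0,0,0],-1],[[0,0,-0.07],[0,0,0],-1],[[0,0,-0.07],[0,0,0],0],[[0,0,-0.07],[0,0,0],0.5],[[0,0,-0.07],[0,0,0],1],[[0,0,-0.07],[0,0,0],1],[[0,0,-0.07],[0,0,0],1],[[0,0,-0.07],[0,0,0],1],[[0,0,-0.07],[0,0,0],1],[[0,0,-0.07],[0,0,0],1],[[0,0,-0.07],[0,0,0],1],[[0,0,-0.07],[0,0,0],1]]'
python3 -m jog '[[[0,0,0.3],[0,0,0],1],[[0,0,0.6],[0,0,0],1],[[0,0,1],[0,0,0],1],[[0,0,1],[0,0,0],1],[[0,0,1],[0,0,0],1]]'
```

```text
clock: 31.9
position: [406.7, 378.7, 58.2]
ee_rot: [0.72, -0.694, 0.0, 0.001]
contact_force: [0.4, 0.5, 0.3]
gripper_width: 85.7
grasp_force: 0.0
clock: 33.1
position: [407.0, 379.7, 52.6]
ee_rot: [0.72, -0.694, 0.0, -0.0]
contact_force: [-0.8, -0.4, 3.1]
gripper_width: 11.2
grasp_force: 58.7
clock: 33.6
position: [406.6, 379.6, 152.5]
ee_rot: [0.72, -0.694, -0.001, -0.0]
contact_force: [0.1, -0.4, -1.8]
gripper_width: 11.3
grasp_force: 58.7
```

```bash
for i in 1 2 3 4; do python3 -m jog '[[[0.2,-0.3,0],[0,0,0.06],1],[[0.4,-0.6,0],[0,0,0.12],1],[[0.6,-0.9,0],[0,0,0.185],1],[[0.67,-1,0],[0,0,0.185],1]]' >/dev/null; done
python3 -m jog '[[[0,-0.02,-0.2],[0,0,0],1],[[0,-0.02,-0.4],[0,0,0],1],[[0,-0.02,-0.48],[0,0,0],1],[[0,-0.02,-0.48],[0,0,0],1],[[0,-0.02,-0.48],[0,0,0],1]]' >/dev/null
python3 stud.py 677.5 -22.6 8.png
```

```text
35.7 [675.2 -21.6 104.8] [1.    0.008 0.    0.   ] 11.165912357477456 [-1.5 -0.6 -1.3] [ 0.21  0.57 -0.02  0.   -0.98  1.38]
closing axis deg 90.9394226589363
top [] [(array([658.9, -22.9]), array([23. , 36.5]), 97.4, 135.8, 126)]
top crop origin 282 127
side [(array([688. , -30.9]), array([ 8.7, 21.1]), 74.3, 96.5, 25)] [(array([671.1, -35.9]), array([47. , 49.5]), 162.2, 124.8, 279)]
side crop origin 321 199
```

View pics/both8.png

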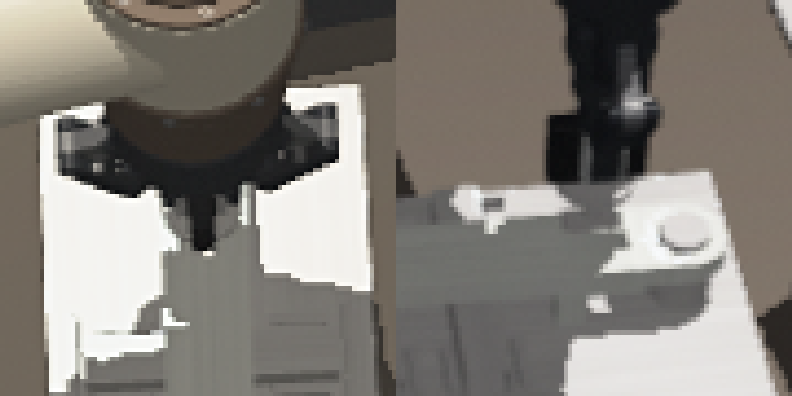

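```bash
python3 - <<'E'
from geo import *
im=dict(np.load('side0.npz'));c=-im['t']@im['R']
def onY(u,v,y):
    d=np.array([(u-im['cx'])/im['fx'],(v-im['cy'])/im['fy'],1])@im['R'];return (c+d*(y-c[1])/d[1]).round(1)
print('near held (TCP 442.4): ',onY(249.5,242,-32),onY(273.2,242,-32))
print('far held (TCP 675.2):',onY(355.3,232,-28.6),onY(377.6,232,-28.6))
im2=cv2.imread('pics/side8.png').max(2)
for v in(226,229,232,235): print(v,[int(x) for x in im2[v,350:384]])
E
```

```text
near held (TCP 442.4):  [420.  -32.  126.2] [470.5 -32.  120.6]
far held (TCP 675.2): [649.2 -28.6 128.5] [698.5 -28.6 123.2]
226 [123, 125, 123, 123, 109, 66, 15, 15, 15, 15, 16, 16, 18, 19, 21, 21, 18, 18, 21, 26, 31, 30, 43, 56, 55, 54, 50, 35, 23, 23, 61, 109, 123, 123]
229 [123, 125, 123, 124, 108, 62, 13, 13, 11, 14, 15, 16, 19, 35, 34, 20, 16, 18, 19, 21, 20, 23, 25, 27, 25, 22, 19, 19, 45, 98, 125, 124, 124, 125]
232 [125, 125, 125, 125, 100, 42, 15, 14, 13, 13, 14, 15, 27, 68, 80, 44, 19, 20, 21, 23, 22, 21, 35, 37, 18, 17, 17, 31, 88, 125, 125, 124, 124, 124]
235 [125, 124, 124, 124, 95, 24, 14, 13, 15, 15, 13, 14, 38, 76, 83, 52, 23, 23, 24, 23, 22, 29, 55, 53, 14, 14, 14, 59, 108, 125, 124, 124, 125, 125]
```

The side view gives the held head centred at x≈673.9, against the slot at 678.4 in the same camera, so I shift +4.5 mm and lower gently.

```bash
python3 -m jog '[[[0.045,-0.01,0],[0,0,0],1],[[0.045,-0.01,-0.05],[0,0,0],1],[[0.045,-0.01,-0.1],[0,0,0],1],[[0.045,-0.01,-0.13],[0,0,0],1],[[0.045,-0.01,-0.15],[0,0,0],1],[[0.045,-0.01,-0.15],[0,0,0],1]]'
python3 -m jog '[[[0,0,-0.03],[0,0,0],1],[[0,0,-0.05],[0,0,0],1],[[0,0,-0.05],[0,0,0],1]]'
```

```text
clock: 36.4
position: [679.0, -23.4, 88.7]
ee_rot: [1.0, 0.008, -0.001, 0.0]
contact_force: [0.1, 0.3, -1.2]
gripper_width: 11.1
grasp_force: 58.7
clock: 36.7
position: [679.1, -23.4, 83.9]
ee_rot: [1.0, 0.008, -0.0, 0.0]
contact_force: [0.1, -0.5, -1.1]
gripper_width: 11.0
grasp_force: 58.7
```

```bash
python3 -m jog '[[[0,0,-0.03],[0,0,0],1],[[0,0,-0.06],[0,0,0],1],[[0,0,-0.1],[0,0,0],1],[[0,0,-0.1],[0,0,0],1]]'
python3 -m jog '[[[0,0,-0.03],[0,0,0],1],[[0,0,-0.06],[0,0,0],1],[[0,0,-0.09],[0,0,0],1],[[0,0,-0.115],[0,0,0],1],[[0,0,-0.115],[0,0,0],1]]'
python3 -m jog '[[[0,0,-0.02],[0,0,0],1],[[0,0,-0.025],[0,0,0],1],[[0,0,-0.025],[0,0,0],1]]'
```

```text
clock: 37.1
position: [678.8, -23.4, 73.3]
ee_rot: [1.0, 0.008, -0.001, 0.0]
contact_force: [-0.0, -0.5, -0.1]
gripper_width: 11.4
grasp_force: 58.7
clock: 37.6
position: [679.0, -23.4, 62.2]
ee_rot: [1.0, 0.008, -0.001, 0.0]
contact_force: [0.2, -0.2, -1.4]
gripper_width: 11.2
grasp_force: 58.7
clock: 37.9
position: [679.6, -23.4, 60.7]
ee_rot: [1.0, 0.008, 0.0, 0.0]
contact_force: [0.7, 0.1, -0.3]
gripper_width: 11.6
grasp_force: 58.9
```

```bash
python3 -m jog '[[[0,0,-0.015],[0,0,0],1],[[0,0,-0.02],[0,0,0],1],[[0,0,-0.02],[0,0,0],1]]'
python3 -m jog '[[[-0.001,-0.003,0],[0,0,-0.07],1],[[-0.003,-0.006,0],[0,0,-0.14],1],[[-0.005,-0.009,0],[0,0,-0.21],1],[[-0.008,-0.011,0],[0,0,-0.28],1],[[-0.01,-0.014,0],[0,0,-0.35],1],[[-0.01,-0.014,0],[0,0,-0.35],1]]'
```

```text
clock: 38.2
position: [679.6, -23.4, 60.6]
ee_rot: [1.0, 0.009, 0.001, 0.0]
contact_force: [-2.9, 0.2, 7.8]
gripper_width: 11.1
grasp_force: 60.2
clock: 38.8
position: [679.9, -25.0, 60.6]
ee_rot: [0.936, -0.352, 0.002, -0.001]
contact_force: [0.2, 0.5, 6.0]
gripper_width: 11.0
grasp_force: 59.7
```

```bash
python3 -m jog '[[[-0.002,-0.001,0],[0,0,-0.07],1],[[-0.004,-0.002,0],[0,0,-0.14],1],[[-0.006,-0.003,0],[0,0,-0.21],1],[[-0.008,-0.004,0],[0,0,-0.28],1],[[-0.008,-0.004,0],[0,0,-0.34],1],[[-0.008,-0.004,0],[0,0,-0.4],1],[[-0.008,-0.004,0],[0,0,-0.4],1]]'
python3 -m jog '[[[0,0,0],[0,0,0],0.2],[[0,0,0],[0,0,0],0.2],[[0,0,0],[0,0,0],0.2],[[0,0,0],[0,0,0],0.2],[[0,0,0.3],[0,0,0],0.2],[[0,0,0.6],[0,0,0],0.2],[[0,0,1],[0,0,0],0.2],[[0,0,1],[0,0,0],0.2]]'
python3 -m jog '[[[-0.3,0.5,0.2],[0,0,0],0.2],[[-0.6,1,0.4],[0,0,0],0.2],[[-0.6,1,0.4],[0,0,0],0.2]]' >/dev/null
python3 -m jog '[[[-0.3,0.5,0.2],[0,0,0],0.2],[[-0.6,1,0.4],[0,0,0],0.2],[[-0.6,1,0.4],[0,0,0],0.2]]' >/dev/null
python3 -m jog '[[[-0.3,0.5,0],[0,0,0],0.2],[[-0.6,1,0],[0,0,0],0.2],[[-0.6,1,0],[0,0,0],0.2],[[-0.6,1,0],[0,0,0],0.2],[[-0.6,1,0],[0,0,0],0.2]]' >/dev/null
python3 - <<'E'
from geo import *
st()
for n in('side','top'):
    im=snap(n);print(rects(im,70,110,(330,800,-80,60),20,False),rects(im,27,38,(470,640,-140,90),30),rects(im,45,60,(400,780,-80,60),300))
    cv2.imwrite('pics/f'+n+'.png',cv2.resize(im['frame'][130:330,220:420],(400,400))[:,:,::-1])
cv2.imwrite('pics/final.png',np.hstack([cv2.imread('pics/fside.png'),cv2.imread('pics/ftop.png')]))
E
```

```text
clock: 39.5
position: [679.0, -25.5, 60.6]
ee_rot: [0.712, -0.702, 0.002, -0.001]
contact_force: [-1.3, -1.4, 6.1]
gripper_width: 11.2
grasp_force: 59.7
clock: 40.3
position: [681.3, -25.1, 165.4]
ee_rot: [0.713, -0.701, 0.005, -0.005]
contact_force: [0.7, 0.4, 0.7]
gripper_width: 34.3
grasp_force: 0.0
41.4 [497.5 274.7 238.1] [ 0.713 -0.701  0.     0.   ] 34.30543251930483 [-1.3 -0.7  0.1] [ 0.79  0.28 -0.12  0.   -1.16 -0.77]
[(array([679. , -25.3]), array([11.2, 53.4]), 88.7, 92.2, 142), (array([794.4, -52. ]), array([12.3, 55.9]), 93.5, 90.6, 160), (array([444.1, -26.9]), array([11.3, 54.6]), 89.8, 93.1, 114)] [(array([613.3,  29. ]), array([25.2, 32. ]), 89.7, 31.8, 87), (array([559.2,  28.2]), array([24.3, 31.1]), 92.6, 32.1, 86), (array([615.4, -66.5]), array([25.4, 46.9]), 91.0, 32.7, 172), (array([560.9, -66. ]), array([25.2, 49.6]), 91.2, 32.4, 177)] [(array([718.9, -22.6]), array([47.5, 57.5]), 175.8, 50.7, 307), (array([559.4, -22.2]), array([ 50.1, 216.4]), 0.3, 49.7, 1349)]
[(array([789.4, -53.5]), array([ 4.3, 53.8]), 99.1, 83.8, 117), (array([677.2, -24.7]), array([12.5, 46.2]), 91.6, 93.1, 165), (array([442.1, -26.6]), array([11.7, 47.1]), 93.7, 94.7, 139)] [(array([613.6, -66.6]), array([25.7, 43.6]), 90.9, 32.8, 218), (array([612.2,  21.6]), array([26. , 40.6]), 90.1, 32.6, 199), (array([558.7, -66.9]), array([25.9, 43.5]), 90.9, 33.1, 227), (array([557.5,  20.8]), array([25.9, 40.6]), 89.7, 33.1, 206)] [(array([719.3, -21. ]), array([42.6, 48.8]), 178.2, 51.1, 361), (array([562.4, -22.4]), array([ 44. , 221.6]), 0.3, 50.1, 1881)]
```

View pics/final.png

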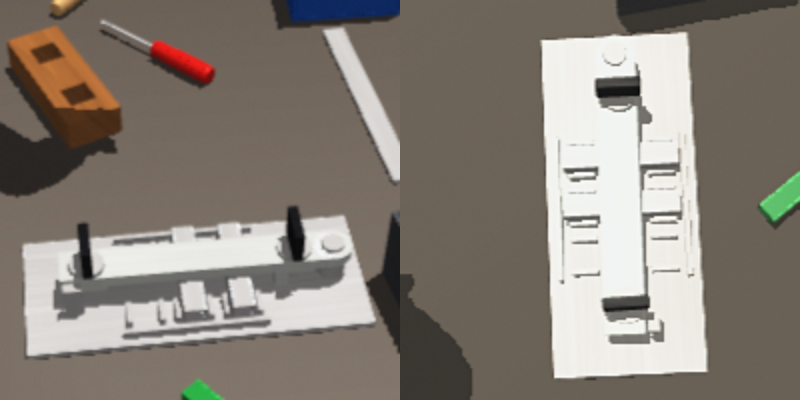

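Both heads stand across the bar at (85,250) and (295,232) in the left half of the crop, and are fully down with their tops at z≈93–95. The tubes lie flat in their nests, the bar is shut, the rack is empty and the arm is clear. I'm handing in.

```bash
python3 -c "from bench import job_done; print(job_done())"
```

```text
the job is handed in; nothing more can be done
None
```

The job is handed in after about 41 s of robot time: both offcuts found are in nests (I saw no third), the bar is against its stop, both studs are down and turned across the bar, and the arm is clear; the hand-in returned no verdict.

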